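# Open the fume extractor for a filter change

## Task

I want to change the filter of the bench fume extractor, and its cover has no stay. Turn both wing knobs on the cover anticlockwise right to their end stops, then grip the bar of the pull handle, swing the cover up and hold it at its balance point (it carries the motor, so it balances before it is upright), without letting it drop or go over backwards. Finish while still gripping the handle with the cover standing still there, and leave everything else on the desk where it is.

Things in the scene. Friction and masses are not known exactly. Their poses are not given: they have to be found in the camera images.
- extractor: Grey bench fume extractor, an open-topped housing 160 deep (x) x 220 wide (y) x 75 mm high under a pale aluminium cover with a dark round motor (flange d 92, 48 high) in its middle. It is fixed and stands on a mat. Origin: centre of the underside, about z = 3 mm. Its x points away from its louvred front (towards the hinge side), y to its left, z up.
- cover (a joint): Angle of the cover (rad): 0 = shut, grows as its front edge swings up and back. Stops at 1.95. Balance point 1.34 (77 degrees): below it the 0.55 to 0.8 kg cover falls shut, above it falls back; the hinge runs almost free. Until both knobs are undone it lifts only about 0.02. The cover top is 4 mm above the hinge axis, its front edge 159 mm ahead of the axis.
- cover_hinge (a point): Middle of the hinge axis along the back of the housing: 78 mm behind the housing's origin (+x of extractor) and 79 mm above it; the axis is parallel to the extractor's y. Axes as the extractor's. Fixed.
- handle_mid (a point): Centre of the grip bar of the pull handle: a round steel bar, 10 mm thick, parallel to the hinge axis, 74 mm clear between its two raked arms. With the cover shut it lies 179 mm ahead of the hinge axis (-x of extractor) and 34 mm above it, so 20 mm out from the cover's front edge and 30 mm above its top; it swings with the cover at 182 mm from the hinge axis.
- knob_l (a joint): Turn of the left wing knob (rad): 0 = fully fastened, wing pointing front to back; grows anticlockwise seen from above; end stop 1.57 = undone, wing parallel to the hinge. Found at 0 to 0.3; it stays where it is left (about 0.05 N m friction).
- knob_l_grip (a point): Centre of the left knob's black wing: 38 long x 12 thick x 20 mm high, its axis square to the cover, 86 mm left of the cover's middle and 135 mm ahead of the hinge axis; with the cover shut this point lies 20 mm above the hinge axis, 16 mm above the cover's top. x runs along the wing.
- knob_r (a joint): Turn of the right wing knob (rad), exactly as knob_l: 0 fastened, anticlockwise to its end stop at 1.57.
- knob_r_grip (a point): Centre of the right knob's wing, as on the left, 86 mm right of the cover's middle.
- filter_cassette: New pleated filter in a card frame, 190 x 144 x 18 mm, lying on the desk left of the extractor. Bystander. Origin: centre of the underside.
- black_pot: Black paint pot, d 34, 36 mm high, to the right of the extractor. Bystander. Origin: underside.
- figure: Small painted figure on a round base, d 33, 51 mm high, behind the extractor. Bystander. Origin: underside.
- dropper: Dark dropper bottle with a white nozzle, d 29, 86 mm high, behind the extractor. Bystander. Origin: underside.
- tweezers: Steel tweezers, 115 x 12 x 8 mm, lying at the front left. Bystander. Origin: underside.
- cement_tube: White tube, 78 x 29 x 21 mm, on the right. Bystander. Origin: underside.

How it is judged:
On the way, in this order (a step that is already met when the one before it is completed fails the run):
1. both wing knobs turned to their end stops (past 1.45 rad) with the cover still shut (value of joint each of knob_l, knob_r above 1.45 rad and value of joint cover below 0.06 rad), for 0.2 s.
2. cover swung half way up by its handle, the fingers gripping it (value of joint cover above 0.7 rad and contact force between the fingers and handle_bar above 6 N), for 0.1 s.
At the end, for the whole second after the job is handed in: Both knobs undone (past 1.4 rad); the cover stands still (under 0.08 rad/s) within 0.08 rad of its balance point at 1.34 rad, and the fingers still grip the pull handle with more than 6 N (value of joint cover between 1.26 and 1.42 rad and velocity of joint cover between -0.08 and 0.08 rad/s and contact force between the fingers and handle_bar above 6 N and value of joint each of knob_l, knob_r above 1.4 rad); the arm keeps its last pose, push and grip.
It fails at once if the cover went over backwards (past 1.65 rad) (value of joint cover above 1.65 rad).
It fails at once if the cover was dropped (falling faster than 1.2 rad/s) (velocity of joint cover below -1.2 rad/s).
It fails at once if one of the things standing round the extractor was pushed more than 25 mm (distance of any of filter_cassette, black_pot, figure, dropper, tweezers, cement_tube from where it was at the start of the episode above 0.025 m).
It also fails if it takes over 61 s, if anything falls off the work surface, if the arm or the gripper's body presses on something with over 40 N, if the wrist force passes 120 N, or if a joint passes its speed limit or range.

## Robot

A 7-joint arm with a two-finger parallel gripper is mounted at the origin on a cart in front of the work surface, level with it; the furniture and walls round the work are solid. World frame = base frame: x ahead of the robot, y to its left, z up, the work surface at z = 0. Lengths are in m, angles in rad, forces in N, time in s.
With the tool pointing down it reaches from about 0.4 to 0.85 m from the base axis. Payload 10.4 kg.
Tool frame: the origin (TCP) lies at the very end of the fingers, on their centre line; the grasp point (between the pads) lies 19 mm behind it (manip.grip_point_offset is the distance from the TCP to the grasp point, in m); z points along the fingers, y is the line along which they close (so a half turn about z gives the same grasp; the last joint's range is limited). The gripper opens to 85 mm and grips with 20 to 120 N. Pads are 22 mm wide; open, the fingers measure 114 mm over their backs; the gripper's body (76 mm by 85 mm) begins 54 mm behind the grasp point. The pads swing forward as they close: fully open they stand 13 mm farther back than shut.
Start: joints at [1.252, 0.332, -0.065, 1.46, 0.022, 1.35, -0.088], TCP at [0.182, -0.598, 0.195] pointing down, gripper open.
Joint ranges: [-2.6, 2.6], [-0.5, 2.12], [-1.47, 1.34], [0.16, 2.42], [-1.27, 4.41], [0.06, 2.06], [-2.6, 2.6]. Speed limits (rad/s): [2.22, 2.22, 2.79, 2.79, 3.14, 3.14, 3.14].

## Interface

Orientations are given as a unit quaternion [x, y, z, w].
In Python, from workcell import manip gives the robot as it stands. The module is installed in compiled form; this text tells all that it offers.
- The arm moves only by the shell command python3 -m inch 'ROWS' [OPENING] [FORCE]. ROWS is JSON, a list of rows, each a list of 2 entries, a list of its own where there are three numbers: the shift along the tool's x, y, z each as a share of 0.08 m, from -1 to 1, then the turn, a rotation vector about the tool's x, y, z each as a share of 45 degrees, from -1 to 1. A call has exactly 10 rows; each row is the pose to reach, as a shift and turn from the pose commanded when the call began, along the tool's axes at that moment; what a row does not reach only later rows make up. A row lasts 1/10 s, in which the tool goes at most 50 mm and 8.59 degrees, less where a joint would pass 70% of its speed; a pose out of reach is approached as far as the arm can. A call with a number of a shift or a turn outside -1 to 1 is refused whole. A call with a gripper value outside its range is refused whole. OPENING is the opening, from 0 (shut) to 1 (fully open), set as the call begins (- or left out, the last holds). The fingers move at their own pace and stop on an object; FORCE is the grip in N (left out, the last holds). Time passes only in rows, so rows that repeat a pose let the fingers close, or fill a call up. It gives the time, the measured TCP pose, the force, the opening and the grip force at its end, in the units of the state.
- manip.get_obs(): the state, without advancing time (a new reading comes with each control period).
- manip.camera(name): name is "side" or "top"; returns the picture (480x640x3 uint8, red, green, blue); there is no depth.
- manip.camera_params(name): a dict with "fov_y" (degrees; the focal length in pixels is half the picture's height over the tangent of half this angle, whatever the lens; pixels are square), "cx", "cy" (the principal point, pixels), "camera_from_world" (4x4, takes a point from world to camera coordinates). Camera axes: x right, y up, looking along -z (the intrinsics and any distortion apply to the point x, -y, -z); pixel columns grow to the right and rows downward; lengths in m; the calibration is good to about 2 mm. A picture is of the moment at which its call begins. camera_params takes no time and is no camera call.
- manip.hand_in(): hands the job in; it is judged then, once.
The state is a dict: "clock": time; "joint_pos": joint angles; "joint_velocities": joint speeds; "tau": joint torques, N m; "position": TCP position; "ee_rot": TCP orientation; "ft_force": force on the tool from outside, world axes, zero at the start; "torque": the same for the moment, N m; "grip_width": opening from 0.0 (shut) to 1.0 (fully open); "grasp_force": force on a finger pad.
Only numpy, scipy, OpenCV 4.12 (cv2) and the standard library are available. Lean on these libraries where they do the work, as an engineer would, in place of code of your own. Each camera call takes 0.05 s, during which the arm holds its last target. There are 200 camera calls.

## Working session

There is one attempt and no reset: what is moved stays moved. The work goes in short steps, Python scripts to look and compute and a shell command to move; the robot and the scene stay as the last step left them, time stands still between calls to the robot, and variables do not carry over. Pictures are saved under pics/ and viewed, at most 10 in all, crops included, and the job is handed in when it is done.

```bash
mkdir -p pics; python3 - <<'E'
from workcell import manip
import cv2,numpy as np
for n in("top","side"):
    cv2.imwrite(f"pics/{n}0.png",manip.camera(n)[:,:,::-1]); p=manip.camera_params(n);print(n,p)
print(manip.get_obs(),manip.grip_point_offset)
E
```

```text
top {'fov_y': 44.578243691782646, 'cx': 324.98242877432136, 'cy': 244.01304799682237, 'camera_from_world': array([[-0.00568842, -0.99996405,  0.00628796, -0.12790276],
       [ 0.98158786, -0.00438309,  0.19096091, -0.60330977],
       [-0.19092648,  0.00725845,  0.9815775 , -1.59970659],
       [ 0.        ,  0.        ,  0.        ,  1.        ]])}
side {'fov_y': 56.27693026793153, 'cx': 325.857441827625, 'cy': 234.8499605399823, 'camera_from_world': array([[ 0.97840016, -0.20671524,  0.00139092, -0.6102501 ],
       [ 0.0734276 ,  0.35381283,  0.93242955, -0.10486659],
       [-0.19323952, -0.91218709,  0.36134913, -1.05892145],
       [ 0.        ,  0.        ,  0.        ,  1.        ]])}
{'clock': 0.1, 'joint_pos': array([ 1.25242309,  0.33282975, -0.06471183,  1.46085213,  0.02156415,
        1.34983771, -0.08848764]), 'joint_velocities': array([-0.00057663, -0.00211032, -0.00182458, -0.00189733, -0.00154464,
       -0.00157589, -0.00066064]), 'tau': array([ 1.44730508e-03, -6.26749563e+01,  4.93234210e-02, -3.92428529e+01,
        1.63214200e-02,  6.99683427e-03, -1.87677458e-06]), 'position': array([ 0.18208662, -0.5975116 ,  0.19418483]), 'ee_rot': array([ 9.89081939e-01,  1.47365319e-01, -9.76495070e-05, -6.09084232e-04]), 'ft_force': array([ 0.06591985, -0.20059063, -0.30098761]), 'torque': array([ 0.07280734,  0.03022408, -0.03332389]), 'grasp_force': 0.0, 'grip_width': 1.0003020395038709} 0.0187
```

View pics/top0.png

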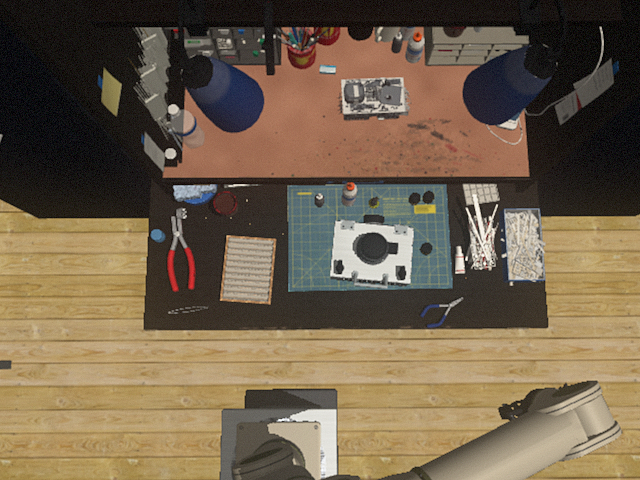

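View pics/side0.png

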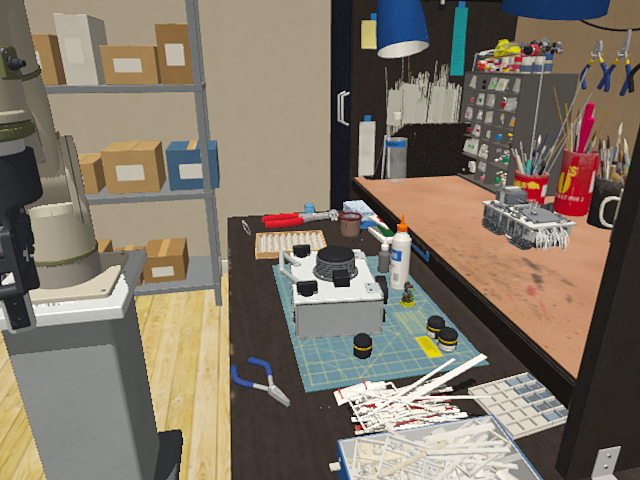

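The top view shows the extractor at about (371,252), its front towards the robot, with knobs near (338,267) and (401,272). In the side view it is around (335,290). I'll enlarge both.

```bash
python3 - <<'E'
import cv2
a=cv2.imread("pics/top0.png")[205:295,318:428];cv2.imwrite("pics/t1.png",cv2.resize(a,None,fx=6,fy=6,interpolation=cv2.INTER_CUBIC))
a=cv2.imread("pics/side0.png")[238:338,270:400];cv2.imwrite("pics/s1.png",cv2.resize(a,None,fx=6,fy=6,interpolation=cv2.INTER_CUBIC))
E
```

```text
(no output)
```

View pics/t1.png

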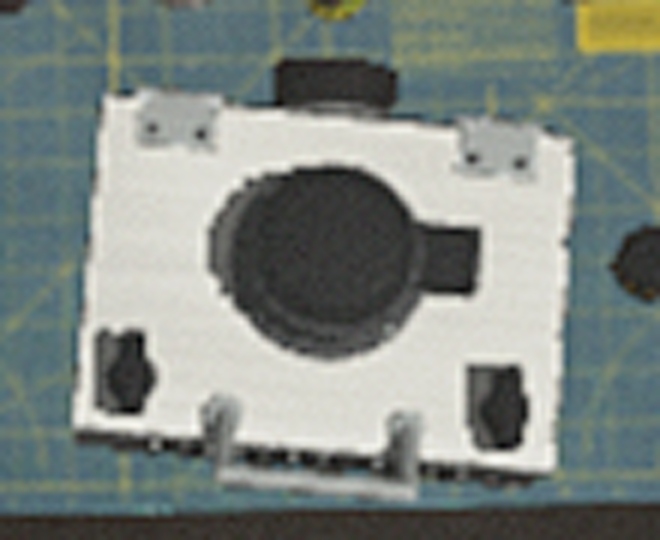

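View pics/s1.png

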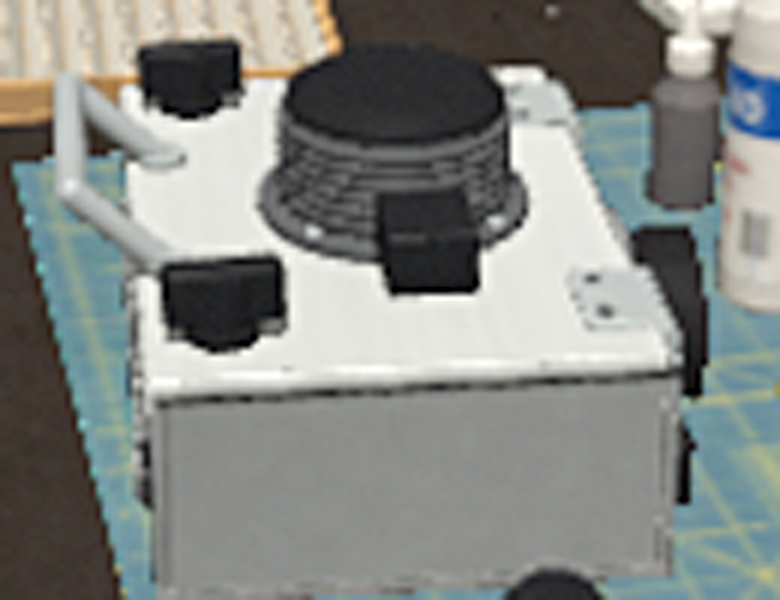

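```bash
cat > h.py <<'E'
import numpy as np
from workcell import manip
from scipy.spatial.transform import Rotation as R
def proj(n,P):
    p=manip.camera_params(n);f=240/np.tan(np.radians(p["fov_y"]/2))
    c=np.c_[P,np.ones(len(P))]@p["camera_from_world"].T
    return np.c_[p["cx"]-f*c[:,0]/c[:,2],p["cy"]+f*c[:,1]/c[:,2]]
def W(q,L): # local relative to hinge -> world, q = hinge x,y,yaw
    L=np.atleast_2d(L);c,s=np.cos(q[2]),np.sin(q[2])
    return np.c_[q[0]+c*L[:,0]-s*L[:,1],q[1]+s*L[:,0]+c*L[:,1],.082+L[:,2]]
E
python3 - <<'E'
from h import *
from scipy.optimize import least_squares
# label: local, top px, side px (crop px)
KL,KR=[-.135,.086,.03],[-.135,-.086,.03]
HL,HR=[-.179,.042,.034],[-.179,-.042,.034]
FL,FR=[-.159,.11,.004],[-.159,-.11,.004]
top=np.array([[127,372],[505,407],[222,478],[413,490],[78,428],[553,467]])/6-.4+[318,205]
side=np.array([[191,43],[223,262],[68,80],[68,187],[150,385]])/6-.4+[270,238]
LT=[KL,KR,HL,HR,FL,FR];LS=[KL,KR,HL,HR,FR]
def res(q):
    return np.r_[(proj("top",W(q,LT))-top).ravel(),(proj("side",W(q,LS))-side).ravel()]
r=least_squares(res,[.75,-.24,0],loss="soft_l1")
print(r.x);print(res(r.x).reshape(-1,2).round(1))
for n,s in(("top",slice(0,6)),("side",slice(6,11))):pass
rt=least_squares(lambda q:res(q)[:12],r.x).x;rs=least_squares(lambda q:res(q)[12:],r.x).x
print(rt,rs); print(W(r.x,[KL,KR,[-.179,0,.034],[0,0,0]]))
E
```

```text
[ 0.65775857 -0.26743759 -0.0883503 ]
[[ 0.8 -0.5]
 [ 0.9 -1.1]
 [-0.  -1. ]
 [-0.8 -0.4]
 [-0.7 -0.5]
 [-0.2 -0.4]
 [-1.4  0.1]
 [-0.4 -0.1]
 [-1.   1.2]
 [ 0.1  1.1]
 [-0.5 -0.5]]
[ 0.65601936 -0.26700384 -0.08584882] [ 0.65926202 -0.26847571 -0.1012288 ]
[[ 0.53087336 -0.16986124  0.112     ]
 [ 0.51569687 -0.34119038  0.112     ]
 [ 0.47945673 -0.25164345  0.116     ]
 [ 0.65775857 -0.26743759  0.082     ]]
```

The pose fit agrees between the two cameras to about 2–3 mm: hinge at (0.658, -0.267), yaw -0.088. Next is a helper that converts goals into row units.

```bash
cat >> h.py <<'E'
Q=[.6575,-.2673,-.088]
KL,KR,HB=[W(Q,l)[0] for l in([-.135,.086,.02],[-.135,-.086,.02],[-.179,0,.034])]
def go(p,yaw,tilt=0):
    o=manip.get_obs();r=R.from_quat(o["ee_rot"])
    g=R.from_euler("z",yaw)*R.from_euler("x",np.pi)
    print("t",o["clock"].__round__(2),"tcp",o["position"].round(4),"yaw",np.arctan2(*r.as_matrix()[[1,0],0]).round(3),"j",o["joint_pos"].round(2),"f",o["ft_force"].round(1),"w",round(o["grip_width"],3),o["grasp_force"])
    print("shift",(r.inv().apply(np.array(p)-o["position"])/.08).round(3),"turn",((r.inv()*g).as_rotvec()/(np.pi/4)).round(3))
E
python3 -c "
from h import *
print(KL,KR,HB); go([*KL[:2],.17],.03)"
```

```text
[ 0.53058062 -0.1697681   0.102     ] [ 0.51546415 -0.34110255  0.102     ] [ 0.47919264 -0.25156832  0.116     ]
t 0.1 tcp [ 0.1821 -0.5975  0.1942] yaw 0.296 j [ 1.25  0.33 -0.06  1.46  0.02  1.35 -0.09] f [ 0.1 -0.2 -0.3] w 1.0 0.0
shift [ 5.726 -3.844  0.307] turn [-0.002  0.     0.338]
```

```bash
python3 -m inch '[[[0.1,-0.04,0],[0,0,0]],[[0.2,-0.08,0],[0,0,0]],[[0.3,-0.12,0],[0,0,0]],[[0.4,-0.16,0],[0,0,0]],[[0.5,-0.2,0],[0,0,0]],[[0.6,-0.24,0],[0,0,0]],[[0.7,-0.28,0],[0,0,0]],[[0.8,-0.32,0],[0,0,0]],[[0.9,-0.36,0],[0,0,0]],[[1,-0.4,0],[0,0,0]]]' 0.5 30
for i in 1 2 3; do python3 -m inch '[[[0.1,-0.04,0],[0,0,0]],[[0.2,-0.08,0],[0,0,0]],[[0.3,-0.12,0],[0,0,0]],[[0.4,-0.16,0],[0,0,0]],[[0.5,-0.2,0],[0,0,0]],[[0.6,-0.24,0],[0,0,0]],[[0.7,-0.28,0],[0,0,0]],[[0.8,-0.32,0],[0,0,0]],[[0.9,-0.36,0],[0,0,0]],[[1,-0.4,0],[0,0,0]]]'|tail -3; done
python3 -c "
from h import *
go([*KR[:2],.15],.05)"
```

```text
clock: 1.1
position: [0.25, -0.5435, 0.1949]
ee_rot: [0.989, 0.147, 0.0, 0.0]
ft_force: [0.0, 0.3, 1.1]
grip_width: 0.5
grasp_force: 0.0
ft_force: [-0.8, -0.1, 0.0]
grip_width: 0.498
grasp_force: 0.0
ft_force: [-0.4, -0.7, -0.3]
grip_width: 0.504
grasp_force: 0.0
ft_force: [-0.0, 0.1, -0.8]
grip_width: 0.495
grasp_force: 0.0
t 4.1 tcp [ 0.4515 -0.3817  0.1949] yaw 0.296 j [ 0.85  0.27 -0.27  1.54  0.07  1.34 -0.7 ] f [-0.   0.1 -0.8] w 0.495 0.0
shift [ 0.912 -0.253  0.562] turn [ 0.    -0.     0.313]
```

```bash
python3 -m inch '[[[0.1,-0.03,0.06],[0,0,0.05]],[[0.2,-0.06,0.12],[0,0,0.1]],[[0.3,-0.09,0.18],[0,0,0.15]],[[0.45,-0.12,0.27],[0,0,0.2]],[[0.6,-0.16,0.36],[0,0,0.25]],[[0.72,-0.2,0.45],[0,0,0.31]],[[0.82,-0.23,0.51],[0,0,0.31]],[[0.85,-0.24,0.56],[0,0,0.31]],[[0.85,-0.24,0.56],[0,0,0.31]],[[0.85,-0.24,0.56],[0,0,0.31]]]' |tail -3
python3 - <<'E'
from h import *
import cv2
go([*KR[:2],.091],.05)
a=manip.camera("top")[205:295,318:428,::-1];b=manip.camera("side")[220:330,260:400,::-1]
cv2.imwrite("pics/c1.png",np.vstack([cv2.resize(a,(367,300),interpolation=2),cv2.resize(b,(367,288),interpolation=2)]))
E
```

```text
ft_force: [0.0, -0.2, -0.1]
grip_width: 0.498
grasp_force: 0.0
t 5.1 tcp [ 0.5101 -0.3445  0.1503] yaw 0.052 j [ 0.73  0.35 -0.27  1.54  0.1   1.27 -1.07] f [ 0.  -0.2 -0.1] w 0.498 0.0
shift [ 0.069 -0.039  0.741] turn [0.001 0.    0.003]
```

View pics/c1.png

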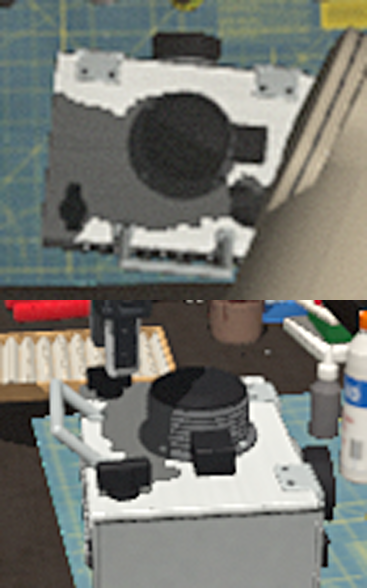

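The gripper is in the side picture with its finger tips near px (306,249). The left wing is visible in the top picture, leaning slightly anticlockwise. I'll check that against the projected TCP.

```bash
python3 - <<'E'
from h import *
o=manip.get_obs();print(proj("side",np.array([o["position"],KR+[0,0,.01],KL+[0,0,.01]])))
E
```

```text
[[303.28479528 262.71237882]
 [306.25181392 281.16068721]
 [299.90139225 244.85575035]]
```

```bash
python3 - <<'E'
from h import *
import cv2
b=manip.camera("side")[190:290,260:380,::-1]
cv2.imwrite("pics/c2.png",cv2.resize(b,None,fx=6,fy=6,interpolation=cv2.INTER_CUBIC))
E
```

```text
(no output)
```

View pics/c2.png

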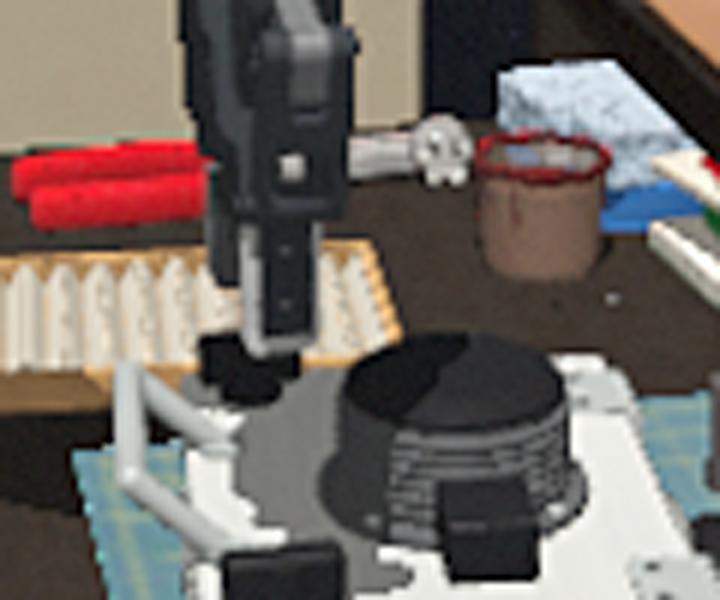

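```bash
python3 - <<'E'
from h import *
import cv2
s=np.array([.1821,-.5975,.1942]);print(proj("side",np.array([s,s+[0,0,.03],s+[0,.05,0],s-[0,.05,0]])),proj("top",np.array([s])))
a=cv2.imread("pics/side0.png")[230:350,0:60];b=cv2.imread("pics/top0.png")[360:480,480:640]
cv2.imwrite("pics/c3.png",np.hstack([cv2.resize(a,None,fx=4,fy=4,interpolation=2),cv2.resize(b,(520,480),interpolation=2)]))
E
```

```text
[[ 36.96584501 349.00139722]
 [ 30.31505431 324.82627069]
 [ 53.24365369 323.93984761]
 [ 17.26117949 379.33898516]] [[514.90496364 399.61007916]]
```

View pics/c3.png

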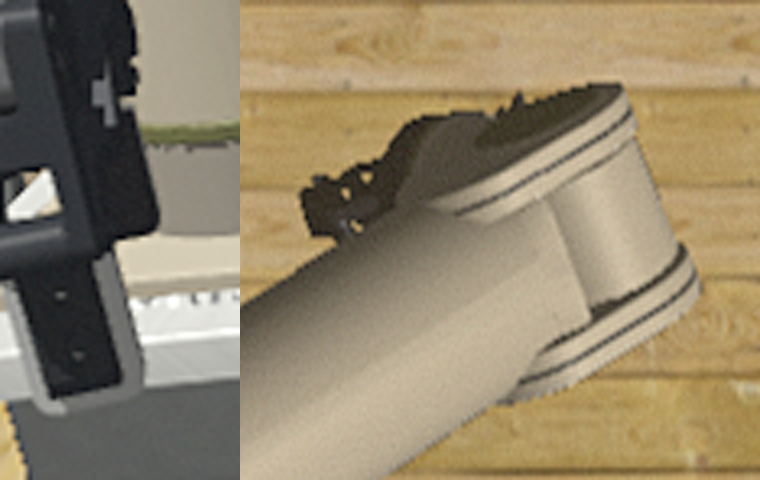

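The visible finger tips look about 30 mm higher than the reported TCP. I'll lower to the nominal height without closing, watch the force, and look again.

```bash
python3 -m inch '[[[0.07,-0.04,0.1],[0,0,0]],[[0.07,-0.04,0.2],[0,0,0]],[[0.07,-0.04,0.3],[0,0,0]],[[0.07,-0.04,0.4],[0,0,0]],[[0.07,-0.04,0.5],[0,0,0]],[[0.07,-0.04,0.58],[0,0,0]],[[0.07,-0.04,0.65],[0,0,0]],[[0.07,-0.04,0.7],[0,0,0]],[[0.07,-0.04,0.73],[0,0,0]],[[0.07,-0.04,0.73],[0,0,0]]]' |tail -3
python3 - <<'E'
from h import *
import cv2
go([*KR[:2],.091],.05)
b=manip.camera("side")[220:320,260:380,::-1]
cv2.imwrite("pics/c4.png",cv2.resize(b,None,fx=6,fy=6,interpolation=cv2.INTER_CUBIC))
E
```

```text
ft_force: [-0.6, 0.4, 0.4]
grip_width: 0.499
grasp_force: 0.0
t 6.25 tcp [ 0.5158 -0.3405  0.0915] yaw 0.052 j [ 0.72  0.41 -0.26  1.59  0.11  1.16 -1.09] f [-0.6  0.4  0.4] w 0.499 0.0
shift [-0.004  0.008  0.006] turn [-0.     0.     0.003]
```

View pics/c4.png

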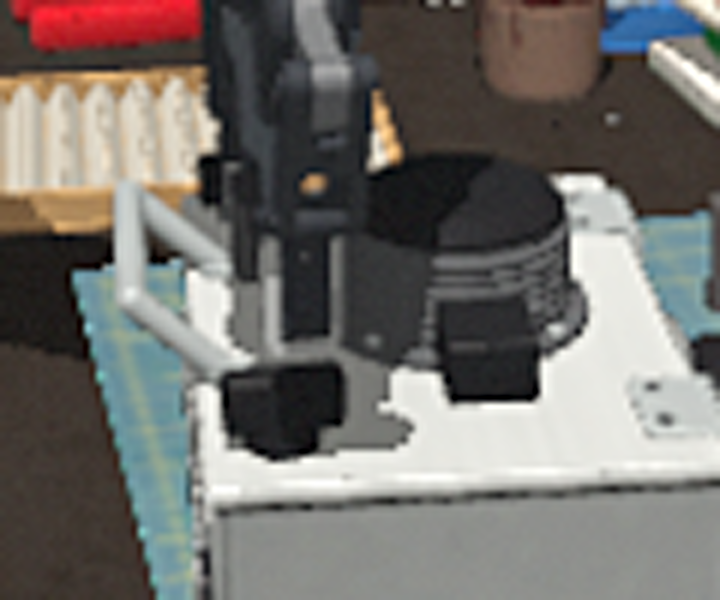

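In c4 the finger tips sit right at the wing's top edge, around crop (300,358), with no contact force. Closing gently is a safe tactile test.

```bash
python3 -m inch '[[[0,0,0],[0,0,0]],[[0,0,0],[0,0,0]],[[0,0,0],[0,0,0]],[[0,0,0],[0,0,0]],[[0,0,0],[0,0,0]],[[0,0,0],[0,0,0]],[[0,0,0],[0,0,0]],[[0,0,0],[0,0,0]],[[0,0,0],[0,0,0]],[[0,0,0],[0,0,0]]]' 0 25 |tail -3
python3 - <<'E'
from h import *
go([*KR[:2],.091],.05);print(manip.get_obs()["torque"])
print(proj("top",np.array([[.51,-.3165,.17],[.51,-.2465,.17]])))
E
```

```text
ft_force: [-0.1, 0.6, 0.1]
grip_width: 0.002
grasp_force: 0.0
t 7.3 tcp [ 0.5159 -0.3405  0.0917] yaw 0.052 j [ 0.72  0.4  -0.26  1.59  0.11  1.16 -1.09] f [-0.1  0.6  0.1] w 0.002 0.0
shift [-0.006  0.007  0.009] turn [ 0.    -0.     0.003]
[ 0.00418155 -0.01267131 -0.01768035]
[[396.33196779 270.31705135]
 [369.60411765 270.44303362]]
```

The gripper closed on nothing. I'll look at the shut fingers with the predicted TCP marked, in both cameras.

```bash
python3 - <<'E'
from h import *
import cv2
s=manip.get_obs()["position"];out=[]
for n,(r,c) in(("side",(215,255)),("top",(215,345))):
    a=manip.camera(n)[r:r+100,c:c+66,::-1];a=cv2.resize(a,None,fx=6,fy=6,interpolation=cv2.INTER_CUBIC)
    for q,col in((s,(0,0,255)),(s+[0,0,.035],(0,255,0)),(KR+[0,0,.01],(255,0,255))):
        u=(proj(n,np.array([q]))[0]-[c,r]+.5)*6;cv2.circle(a,tuple(int(v) for v in u),3,col,-1)
    out.append(a)
cv2.imwrite("pics/c5.png",np.hstack(out))
E
```

```text
(no output)
```

View pics/c5.png

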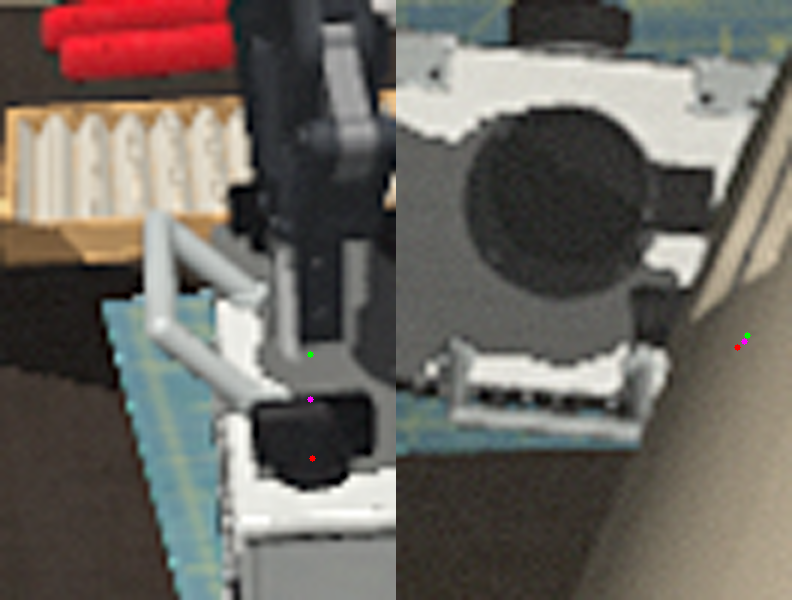

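With the fingers shut, their tip shows at crop (311,350). That is about 36–40 mm above the reported TCP (red) and in line horizontally, so the reported TCP is offset in z. I'll open, go about 33 mm lower, and close again.

```bash
python3 -m inch '[[[0,0,0],[0,0,0]],[[0,0,0],[0,0,0]],[[0,0,0],[0,0,0]],[[0,0,0.05],[0,0,0]],[[0,0,0.12],[0,0,0]],[[0,0,0.19],[0,0,0]],[[0,0,0.26],[0,0,0]],[[0,0,0.33],[0,0,0]],[[0,0,0.38],[0,0,0]],[[0,0,0.38],[0,0,0]]]' 0.5 25 |tail -3
python3 -m inch '[[[0,0,0],[0,0,0]],[[0,0,0],[0,0,0]],[[0,0,0],[0,0,0]],[[0,0,0],[0,0,0]],[[0,0,0],[0,0,0]],[[0,0,0],[0,0,0]],[[0,0,0],[0,0,0]],[[0,0,0],[0,0,0]],[[0,0,0],[0,0,0]],[[0,0,0],[0,0,0]]]' 0 25 |tail -3
python3 - <<'E'
from h import *
go([*KR[:2],.055],.05);print(manip.get_obs()["torque"])
E
```

```text
ft_force: [0.1, 1.5, 0.4]
grip_width: 0.499
grasp_force: 0.0
ft_force: [2.0, -4.0, -0.1]
grip_width: 0.132
grasp_force: 30.0
t 9.4 tcp [ 0.5164 -0.3413  0.0618] yaw 0.052 j [ 0.72  0.43 -0.26  1.62  0.12  1.1  -1.1 ] f [ 2.  -4.  -0.1] w 0.132 29.954529404640198
shift [-0.011 -0.003  0.085] turn [ 0.002 -0.002  0.002]
[-9.04268865e-01 -6.36953675e-01 -4.58043100e-04]
```

The wing is gripped: 11 mm wide, centred. I'll turn it anticlockwise, which is negative about tool z.

```bash
for i in 1 2; do python3 -m inch '[[[0,0,0],[0,0,-0.09]],[[0,0,0],[0,0,-0.19]],[[0,0,0],[0,0,-0.29]],[[0,0,0],[0,0,-0.39]],[[0,0,0],[0,0,-0.49]],[[0,0,0],[0,0,-0.6]],[[0,0,0],[0,0,-0.7]],[[0,0,0],[0,0,-0.8]],[[0,0,0],[0,0,-0.88]],[[0,0,0],[0,0,-0.93]]]' |tail -3
python3 - <<'E'
from h import *
go([*KR[:2],.055],1.50);print(manip.get_obs()["torque"])
E
done
```

```text
ft_force: [1.5, -1.9, 2.7]
grip_width: 0.129
grasp_force: 30.3
t 10.4 tcp [ 0.516  -0.3406  0.0618] yaw 0.785 j [ 0.81  0.45 -0.39  1.62  0.18  1.11 -0.41] f [ 1.5 -1.9  2.7] w 0.129 30.30513972043991
shift [-0.009 -0.     0.085] turn [ 0.001  0.    -0.91 ]
[-0.27539005 -0.04466988 -0.06305207]
ft_force: [-2.5, 0.5, 5.6]
grip_width: 0.133
grasp_force: 35.1
t 11.4 tcp [ 0.5153 -0.3403  0.0618] yaw 1.515 j [ 0.91  0.47 -0.52  1.61  0.25  1.13  0.28] f [-2.5  0.5  5.6] w 0.133 35.1494300365448
shift [-0.01   0.003  0.085] turn [-0.002 -0.     0.019]
[ 0.07237023  0.66147679 -0.58716802]
```

End stop reached: the resisting moment is 0.59 N m. Release and lift.

```bash
python3 -m inch '[[[0,0,0],[0,0,0]],[[0,0,0],[0,0,0]],[[0,0,0],[0,0,0]],[[0,0,0],[0,0,0]],[[0,0,-0.1],[0,0,0]],[[0,0,-0.25],[0,0,0]],[[0,0,-0.4],[0,0,0]],[[0,0,-0.55],[0,0,0]],[[0,0,-0.7],[0,0,0]],[[0,0,-0.8],[0,0,0]]]' 0.5 25|tail -3
python3 - <<'E'
from h import *
go([*KL[:2],.125],.05)
E
```

```text
ft_force: [0.5, 0.2, 0.2]
grip_width: 0.5
grasp_force: 0.0
t 12.4 tcp [ 0.5163 -0.3407  0.1271] yaw 1.513 j [ 0.92  0.41 -0.53  1.55  0.22  1.24  0.3 ] f [0.5 0.2 0.2] w 0.5 0.0
shift [2.144 0.055 0.024] turn [ 0.002 -0.     1.863]
```

```bash
python3 -m inch '[[[0.1,0,0],[0,0,0.09]],[[0.2,0,0],[0,0,0.19]],[[0.3,0.01,0],[0,0,0.29]],[[0.4,0.01,0],[0,0,0.39]],[[0.5,0.02,0],[0,0,0.49]],[[0.6,0.02,0],[0,0,0.6]],[[0.7,0.03,0],[0,0,0.7]],[[0.8,0.03,0],[0,0,0.8]],[[0.9,0.03,0],[0,0,0.88]],[[1,0.03,0],[0,0,0.93]]]' |tail -3
python3 - <<'E'
from h import *
go([*KL[:2],.125],.05)
E
```

```text
ft_force: [1.2, 0.2, 0.4]
grip_width: 0.498
grasp_force: 0.0
t 13.4 tcp [ 0.5229 -0.2604  0.1257] yaw 0.78 j [ 0.76  0.33 -0.46  1.64  0.15  1.21 -0.52] f [1.2 0.2 0.4] w 0.498 0.0
shift [ 0.865 -0.737  0.008] turn [ 0.   -0.    0.93]
```

```bash
python3 -m inch '[[[0.09,-0.08,0],[0,0,0.1]],[[0.19,-0.16,0],[0,0,0.22]],[[0.3,-0.25,0],[0,0,0.34]],[[0.42,-0.35,0],[0,0,0.46]],[[0.55,-0.46,0],[0,0,0.58]],[[0.67,-0.57,0],[0,0,0.7]],[[0.78,-0.67,0],[0,0,0.8]],[[0.84,-0.72,0],[0,0,0.9]],[[0.85,-0.74,0],[0,0,0.93]],[[0.85,-0.74,0],[0,0,0.93]]]' |tail -3
python3 - <<'E'
from h import *
go([*KL[:2],.06],.05)
E
```

```text
ft_force: [0.8, -0.2, -0.3]
grip_width: 0.5
grasp_force: 0.0
t 14.4 tcp [ 0.5293 -0.1708  0.1256] yaw 0.054 j [ 0.59  0.26 -0.42  1.72  0.11  1.19 -1.37] f [ 0.8 -0.2 -0.3] w 0.5 0.0
shift [ 0.016 -0.012  0.82 ] turn [ 0.    -0.     0.005]
```

```bash
python3 -m inch '[[[0.01,-0.01,0.1],[0,0,0]],[[0.01,-0.01,0.2],[0,0,0]],[[0.01,-0.01,0.3],[0,0,0]],[[0.01,-0.01,0.4],[0,0,0]],[[0.01,-0.01,0.5],[0,0,0]],[[0.01,-0.01,0.6],[0,0,0]],[[0.01,-0.01,0.7],[0,0,0]],[[0.01,-0.01,0.77],[0,0,0]],[[0.01,-0.01,0.8],[0,0,0]],[[0.01,-0.01,0.8],[0,0,0]]]' |tail -3
python3 -m inch '[[[0,0,0],[0,0,0]],[[0,0,0],[0,0,0]],[[0,0,0],[0,0,0]],[[0,0,0],[0,0,0]],[[0,0,0],[0,0,0]],[[0,0,0],[0,0,0]],[[0,0,0],[0,0,0]],[[0,0,0],[0,0,0]],[[0,0,0],[0,0,0]],[[0,0,0],[0,0,0]]]' 0 25 |tail -3
python3 - <<'E'
from h import *
go([*KL[:2],.06],1.50)
E
```

```text
ft_force: [0.5, 0.0, -0.5]
grip_width: 0.498
grasp_force: 0.0
ft_force: [-0.7, -1.6, 5.1]
grip_width: 0.132
grasp_force: 30.1
t 16.4 tcp [ 0.5304 -0.1703  0.0617] yaw 0.052 j [ 0.58  0.33 -0.41  1.78  0.15  1.06 -1.4 ] f [-0.7 -1.6  5.1] w 0.132 30.071709752082825
shift [ 0.002 -0.006  0.022] turn [ 1.000e-03 -0.000e+00 -1.843e+00]
```

Left wing gripped as well. Turning it.

```bash
for i in 1 2; do python3 -m inch '[[[0,0,0],[0,0,-0.09]],[[0,0,0],[0,0,-0.19]],[[0,0,0],[0,0,-0.29]],[[0,0,0],[0,0,-0.39]],[[0,0,0],[0,0,-0.49]],[[0,0,0],[0,0,-0.6]],[[0,0,0],[0,0,-0.7]],[[0,0,0],[0,0,-0.8]],[[0,0,0],[0,0,-0.88]],[[0,0,0],[0,0,-0.93]]]' |tail -3
python3 - <<'E'
from h import *
go([*KL[:2],.055],1.50);print(manip.get_obs()["torque"])
E
done
python3 -m inch '[[[0,0,0],[0,0,0]],[[0,0,0],[0,0,0]],[[0,0,0],[0,0,0]],[[0,0,0],[0,0,0]],[[0,0,-0.1],[0,0,0]],[[0,0,-0.25],[0,0,0]],[[0,0,-0.4],[0,0,0]],[[0,0,-0.55],[0,0,0]],[[0,0,-0.7],[0,0,0]],[[0,0,-0.8],[0,0,0]]]' 0.5 25|tail -3
python3 - <<'E'
from h import *
go([*HB[:2],.125],1.483)
E
```

```text
ft_force: [3.2, -5.4, 2.2]
grip_width: 0.131
grasp_force: 29.7
t 17.4 tcp [ 0.5309 -0.1714  0.0618] yaw 0.784 j [ 0.67  0.35 -0.52  1.78  0.2   1.07 -0.7 ] f [ 3.2 -5.4  2.2] w 0.131 29.711616039276123
shift [ 0.012 -0.017  0.085] turn [ 0.003  0.001 -0.911]
[-1.17575478 -0.54025482 -0.03998454]
ft_force: [6.8, -7.2, -1.7]
grip_width: 0.132
grasp_force: 34.0
t 18.4 tcp [ 0.5319 -0.172   0.0619] yaw 1.514 j [ 0.77  0.37 -0.64  1.77  0.25  1.08 -0.01] f [ 6.8 -7.2 -1.7] w 0.132 33.98317873477936
shift [ 0.026 -0.019  0.086] turn [0.006 0.002 0.018]
[-1.54727033 -1.73666394 -0.51037163]
ft_force: [-0.0, 0.5, 0.3]
grip_width: 0.499
grasp_force: 0.0
t 19.4 tcp [ 0.5306 -0.1701  0.127 ] yaw 1.513 j [ 0.79  0.3  -0.66  1.71  0.2   1.2   0.02] f [-0.   0.5  0.3] w 0.499 0.0
shift [-1.054 -0.583  0.025] turn [0.002 0.001 0.038]
```

```bash
python3 -m inch '[[[-0.1,-0.06,0],[0,0,0.01]],[[-0.2,-0.12,0],[0,0,0.02]],[[-0.3,-0.18,0],[0,0,0.03]],[[-0.4,-0.24,0],[0,0,0.04]],[[-0.52,-0.3,0],[0,0,0.04]],[[-0.64,-0.37,0],[0,0,0.04]],[[-0.76,-0.44,0],[0,0,0.04]],[[-0.87,-0.51,0],[0,0,0.04]],[[-0.96,-0.56,0],[0,0,0.04]],[[-1,-0.58,0],[0,0,0.04]]]' 0.4 25|tail -3
python3 - <<'E'
from h import *
go([*HB[:2],.06],1.483)
E
```

```text
ft_force: [-0.0, 0.0, -0.4]
grip_width: 0.4
grasp_force: 0.0
t 20.4 tcp [ 0.4786 -0.2482  0.1253] yaw 1.481 j [ 0.93  0.25 -0.61  1.75  0.15  1.18  0.18] f [-0.   0.  -0.4] w 0.4 0.0
shift [-0.041  0.012  0.817] turn [-0.     0.    -0.003]
```

```bash
python3 -m inch '[[[-0.04,0,0.1],[0,0,0]],[[-0.04,0,0.2],[0,0,0]],[[-0.04,0,0.3],[0,0,0]],[[-0.04,0,0.4],[0,0,0]],[[-0.04,0,0.5],[0,0,0]],[[-0.04,0,0.6],[0,0,0]],[[-0.04,0,0.68],[0,0,0]],[[-0.04,0,0.75],[0,0,0]],[[-0.04,0,0.8],[0,0,0]],[[-0.04,0,0.82],[0,0,0]]]' |tail -3
python3 -m inch '[[[0,0,0],[0,0,0]],[[0,0,0],[0,0,0]],[[0,0,0],[0,0,0]],[[0,0,0],[0,0,0]],[[0,0,0],[0,0,0]],[[0,0,0],[0,0,0]],[[0,0,0],[0,0,0]],[[0,0,0],[0,0,0]],[[0,0,0],[0,0,0]],[[0,0,0],[0,0,0]]]' 0 50 |tail -3
python3 - <<'E'
from h import *
go([*HB[:2],.06],1.483);print(manip.get_obs()["torque"])
E
```

```text
ft_force: [0.0, -0.3, 0.5]
grip_width: 0.399
grasp_force: 0.0
ft_force: [6.3, -0.6, -5.5]
grip_width: 0.091
grasp_force: 48.6
t 22.4 tcp [ 0.48   -0.2505  0.0601] yaw 1.482 j [ 0.91  0.33 -0.59  1.82  0.21  1.06  0.15] f [ 6.3 -0.6 -5.5] w 0.091 48.59566569328308
shift [-0.014 -0.009  0.002] turn [ 0.003  0.001 -0.001]
[-0.23713717 -1.07403227 -0.0865192 ]
```

```bash
python3 - <<'E'
from h import *
for a in range(0,6):
    t=.188+np.r_[a*.25:(a+1)*.25+1e-9:.05] if a<5 else .188+np.linspace(1.25,1.34,4)
    print(a,(np.c_[np.cos(t[0])-np.cos(t),np.sin(t[0])-np.sin(t)]*.182/.08)[1:].round(3).tolist())
E
```

```text
0 [[0.024, -0.111], [0.054, -0.221], [0.089, -0.329], [0.129, -0.436], [0.175, -0.54]]
1 [[0.051, -0.102], [0.107, -0.201], [0.167, -0.297], [0.233, -0.39], [0.303, -0.48]]
2 [[0.074, -0.086], [0.153, -0.168], [0.236, -0.246], [0.322, -0.32], [0.412, -0.39]]
3 [[0.093, -0.065], [0.19, -0.125], [0.289, -0.18], [0.391, -0.231], [0.496, -0.276]]
4 [[0.107, -0.04], [0.215, -0.074], [0.325, -0.103], [0.436, -0.127], [0.549, -0.145]]
5 [[0.068, -0.008], [0.136, -0.014], [0.204, -0.018]]
```

```bash
python3 -m inch '[[[0,0.01,-0.05],[0,0,0]],[[0,0.02,-0.11],[0,0,0]],[[0,0.04,-0.17],[0,0,0]],[[0,0.05,-0.22],[0,0,0]],[[0,0.07,-0.28],[0,0,0]],[[0,0.09,-0.33],[0,0,0]],[[0,0.11,-0.38],[0,0,0]],[[0,0.13,-0.44],[0,0,0]],[[0,0.15,-0.49],[0,0,0]],[[0,0.175,-0.54],[0,0,0]]]' - 50
python3 - <<'E'
from h import *
go([*HB[:2],.06],1.483);print(manip.get_obs()["torque"])
E
```

```text
clock: 23.4
position: [0.4932, -0.2518, 0.103]
ee_rot: [0.738, 0.675, 0.0, 0.0]
ft_force: [4.3, -2.3, -7.6]
grip_width: 0.097
grasp_force: 48.6
t 23.4 tcp [ 0.4932 -0.2518  0.103 ] yaw 1.482 j [ 0.9   0.31 -0.6   1.74  0.19  1.15  0.16] f [ 4.3 -2.3 -7.6] w 0.097 48.59332323074341
shift [-0.013 -0.175  0.537] turn [ 0.001  0.    -0.002]
[-0.35336042 -0.73610813 -0.07218611]
```

Still gripped, with force consistent with the cover's weight. Continuing along the arc.

```bash
python3 -m inch '[[[0,0.025,-0.05],[0,0,0]],[[0,0.05,-0.1],[0,0,0]],[[0,0.08,-0.15],[0,0,0]],[[0,0.107,-0.2],[0,0,0]],[[0,0.137,-0.25],[0,0,0]],[[0,0.167,-0.297],[0,0,0]],[[0,0.2,-0.345],[0,0,0]],[[0,0.233,-0.39],[0,0,0]],[[0,0.268,-0.435],[0,0,0]],[[0,0.303,-0.48],[0,0,0]]]' |tail -3
python3 - <<'E'
from h import *
import cv2
go([*HB[:2],.06],1.483);print(manip.get_obs()["torque"])
b=manip.camera("side")[190:320,240:400,::-1]
cv2.imwrite("pics/c6.png",cv2.resize(b,None,fx=4.5,fy=4.5,interpolation=cv2.INTER_CUBIC))
E
```

```text
ft_force: [-7.1, -1.1, 1.3]
grip_width: 0.093
grasp_force: 48.7
t 24.4 tcp [ 0.516  -0.254   0.1416] yaw 1.481 j [ 0.88  0.32 -0.6   1.64  0.19  1.24  0.15] f [-7.1 -1.1  1.3] w 0.093 48.738988637924194
shift [-0.01  -0.459  1.021] turn [-0.003  0.    -0.002]
[-0.30746742  1.6214391  -0.07526018]
```

View pics/c6.png

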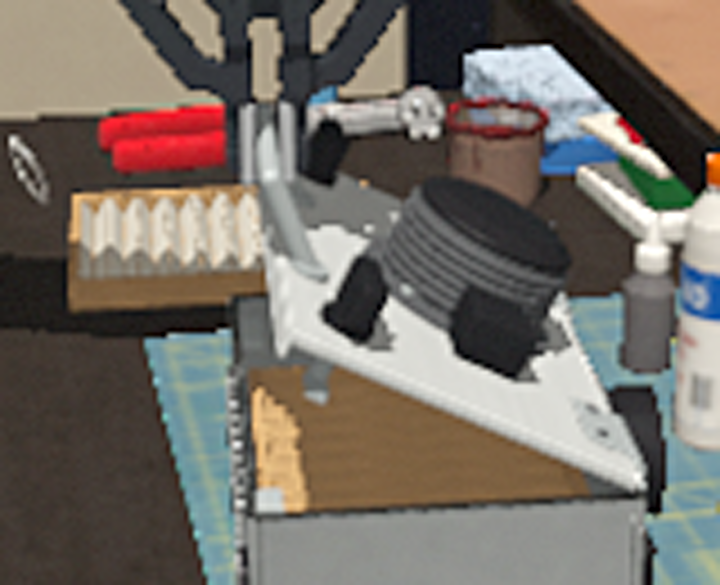

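The cover is up about 0.5 rad with the bar between the fingers (crop about (265,140)), and both knobs are turned across. Continuing.

```bash
python3 -m inch '[[[0,0.037,-0.043],[0,0,0]],[[0,0.074,-0.086],[0,0,0]],[[0,0.113,-0.127],[0,0,0]],[[0,0.153,-0.168],[0,0,0]],[[0,0.194,-0.207],[0,0,0]],[[0,0.236,-0.246],[0,0,0]],[[0,0.279,-0.283],[0,0,0]],[[0,0.322,-0.32],[0,0,0]],[[0,0.367,-0.355],[0,0,0]],[[0,0.412,-0.39],[0,0,0]]]' |tail -3
python3 - <<'E'
from h import *
go([*HB[:2],.06],1.483);print(manip.get_obs()["torque"])
E
python3 -m inch '[[[0,0.047,-0.033],[0,0,0]],[[0,0.093,-0.065],[0,0,0]],[[0,0.141,-0.096],[0,0,0]],[[0,0.19,-0.125],[0,0,0]],[[0,0.24,-0.153],[0,0,0]],[[0,0.289,-0.18],[0,0,0]],[[0,0.34,-0.206],[0,0,0]],[[0,0.391,-0.231],[0,0,0]],[[0,0.443,-0.254],[0,0,0]],[[0,0.496,-0.276],[0,0,0]]]' |tail -3
python3 - <<'E'
from h import *
go([*HB[:2],.06],1.483);print(manip.get_obs()["torque"])
E
```

```text
ft_force: [-14.3, -0.1, 12.1]
grip_width: 0.092
grasp_force: 49.1
t 25.45 tcp [ 0.5485 -0.2573  0.1744] yaw 1.481 j [ 0.84  0.36 -0.6   1.52  0.21  1.33  0.12] f [-14.3  -0.1  12.1] w 0.092 49.09199774265289
shift [-0.004 -0.866  1.432] turn [-0.003  0.002 -0.003]
[ 2.87840236e-03  3.34182325e+00 -1.01460916e-01]
ft_force: [-7.3, -2.9, 11.0]
grip_width: 0.09
grasp_force: 51.6
t 26.45 tcp [ 0.5896 -0.2614  0.1971] yaw 1.48 j [ 0.78  0.44 -0.59  1.38  0.24  1.4   0.1 ] f [-7.3 -2.9 11. ] w 0.09 51.60288691520691
shift [ 1.000e-03 -1.388e+00  1.712e+00] turn [ 0.002  0.003 -0.003]
[-0.50667783  1.80040014 -0.1283566 ]
```

```bash
python3 -m inch '[[[0,0.053,-0.02],[0,0,0]],[[0,0.107,-0.04],[0,0,0]],[[0,0.16,-0.057],[0,0,0]],[[0,0.215,-0.074],[0,0,0]],[[0,0.27,-0.089],[0,0,0]],[[0,0.325,-0.103],[0,0,0]],[[0,0.38,-0.115],[0,0,0]],[[0,0.436,-0.127],[0,0,0]],[[0,0.492,-0.137],[0,0,0]],[[0,0.549,-0.145],[0,0,0]]]' |tail -3
python3 - <<'E'
from h import *
b=W(Q,[-.0078,0,.182])[0];go([*b[:2],.06],1.483);print(b)
E
```

```text
ft_force: [-1.4, -4.0, -11.2]
grip_width: 0.093
grasp_force: 49.4
t 27.45 tcp [ 0.6334 -0.2657  0.2081] yaw 1.48 j [ 0.71  0.53 -0.58  1.23  0.28  1.46  0.07] f [ -1.4  -4.  -11.2] w 0.093 49.412131905555725
shift [0.01  0.201 1.852] turn [ 0.002  0.003 -0.004]
[ 0.64973018 -0.26661449  0.264     ]
```

```bash
python3 -m inch '[[[0,0.03,-0.004],[0,0,0]],[[0,0.06,-0.007],[0,0,0]],[[0,0.09,-0.01],[0,0,0]],[[0,0.12,-0.013],[0,0,0]],[[0,0.15,-0.015],[0,0,0]],[[0,0.175,-0.017],[0,0,0]],[[0,0.19,-0.018],[0,0,0]],[[0,0.2,-0.018],[0,0,0]],[[0,0.2,-0.018],[0,0,0]],[[0,0.2,-0.018],[0,0,0]]]' |tail -3
python3 - <<'E'
from h import *
import cv2
b=W(Q,[-.0078,0,.182])[0];go([*b[:2],.06],1.483);print(manip.get_obs()["torque"])
# cover front-edge right corner predicted in side picture for several angles, against white cover mask
im=manip.camera("side");hsv=cv2.cvtColor(im,cv2.COLOR_RGB2HSV);m=((hsv[...,2]>165)&(hsv[...,1]<40)).astype(np.uint8)
for a in np.arange(1.1,1.6,.06):
    c,s=np.cos(a),np.sin(a);L=[]
    for x in np.linspace(-.157,-.01,30):L.append([x*c+.004*s,-.110,-x*s+.004*c]) # right top edge of the cover
    u=proj("side",W(Q,L)).round().astype(int);print(round(a,2),u[0],u[-1],[m[v,w-4:w+5].sum() for w,v in u[::5]])
print([''.join('#' if x else '.' for x in r) for r in m[205:290:5,325:400]].__str__().replace(',','\n'))
E
```

```text
ft_force: [-2.7, -4.2, 3.8]
grip_width: 0.092
grasp_force: 52.9
t 28.45 tcp [ 0.6492 -0.2672  0.2091] yaw 1.48 j [ 0.68  0.56 -0.57  1.18  0.3   1.48  0.07] f [-2.7 -4.2  3.8] w 0.092 52.866756319999695
shift [0.011 0.003 1.864] turn [ 0.002  0.003 -0.004]
[-0.97374341  0.8699388  -0.0958694 ]
1.1 [347 226] [382 293] [np.uint64(0), np.uint64(0), np.uint64(0), np.uint64(0), np.uint64(0), np.uint64(3)]
1.16 [352 223] [382 293] [np.uint64(0), np.uint64(0), np.uint64(0), np.uint64(0), np.uint64(2), np.uint64(3)]
1.22 [357 221] [383 293] [np.uint64(0), np.uint64(0), np.uint64(0), np.uint64(2), np.uint64(4), np.uint64(3)]
1.28 [362 220] [383 293] [np.uint64(2), np.uint64(4), np.uint64(3), np.uint64(3), np.uint64(3), np.uint64(3)]
1.34 [368 218] [383 293] [np.uint64(4), np.uint64(3), np.uint64(3), np.uint64(3), np.uint64(3), np.uint64(3)]
1.4 [373 217] [384 293] [np.uint64(4), np.uint64(0), np.uint64(0), np.uint64(1), np.uint64(2), np.uint64(3)]
1.46 [379 216] [384 293] [np.uint64(2), np.uint64(0), np.uint64(0), np.uint64(0), np.uint64(1), np.uint64(3)]
1.52 [384 216] [384 293] [np.uint64(0
[... 826 characters left out ...]
....................................###....................#######'
 '..............................................###......................####'
 '...............................................###.........................'
 '.................................................##................###.....'
 '..................................................###.................#####'
 '...................................................###............#########'
 '....................................................###...........###....##'
 '.....................................................###.........######.###'
 '......................................................###.........#########']
```

The cover's edge in the side picture matches 1.31–1.34 rad and the grip is 50 N. I'll settle for one call, then hand in.

```bash
python3 -m inch '[[[0,0,0],[0,0,0]],[[0,0,0],[0,0,0]],[[0,0,0],[0,0,0]],[[0,0,0],[0,0,0]],[[0,0,0],[0,0,0]],[[0,0,0],[0,0,0]],[[0,0,0],[0,0,0]],[[0,0,0],[0,0,0]],[[0,0,0],[0,0,0]],[[0,0,0],[0,0,0]]]'
python3 -c "
from workcell import manip
print(manip.hand_in())"
```

```text
clock: 29.5
position: [0.6492, -0.2672, 0.2091]
ee_rot: [0.739, 0.674, -0.0, 0.001]
ft_force: [-2.6, -4.5, 3.4]
grip_width: 0.093
grasp_force: 52.9
the job is handed in; nothing more can be done
None
```

I handed the job in at 29.5 s: both wing knobs are turned to their end stops, and the cover is held still at about 1.31–1.34 rad (balance point 1.34) with about 50 N on the handle bar; the hand-in gave no verdict, and I did not check the bystanders' positions afterwards.

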